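# Turn a heat spreader over with the bench lifter

### The arm

A 6-joint arm with a two-finger parallel gripper is mounted at the origin on a cart in front of the work surface, level with it; the furniture and walls round the work are solid. World frame = base frame: x ahead of the robot, y to its left, z up, the work surface at z = 0. Lengths are in m, angles in degrees, forces in N, time in s.
With the tool pointing down it reaches from about 0.3 to 0.75 m from the base axis. Payload 8.5 kg.
Tool frame: the origin (TCP) lies on the centre line of the jaws, within the pads' length; the fingertips stand 17 mm ahead of it and the grasp point (between the pads) lies 2 mm behind it (env.tcp_to_tips is the distance from the TCP to the fingertips, in m); z points along the fingers, y is the line along which they close (so a half turn about z gives the same grasp; the last joint's range is limited). The gripper opens to 85 mm and grips with 20 to 120 N. Pads are 22 mm wide; open, the fingers measure 114 mm over their backs; the gripper's body (76 mm by 85 mm) begins 54 mm behind the grasp point. The pads swing forward as they close: fully open they stand 13 mm farther back than shut.
Start: joints at [-84.7, 21.807, 74.336, -0, 83.858, -12.336], TCP at [0.167, -0.524, 0.248] pointing down, gripper open.
Joint ranges: [-178.18, 178.18], [-50.72, 133.34], [12.68, 142.11], [-81.47, 261.47], [9.98, 163.14], [-165.26, 165.26]. Speed limits (degrees/s): [136.94, 136.94, 180, 180, 180, 180].

### API

Orientations are given as a 3x3 rotation matrix whose columns are the frame's x, y, z axes.
In Python, from rig import env gives the robot as it stands. The module is installed in compiled form; this text tells all that it offers.
- The arm moves only by the shell command python3 -m pendant 'ROWS' [FORCE]. ROWS is JSON, a list of rows, each a list of 7 numbers: the opening, from 0 (shut) to 1 (fully open), then the shift along the tool's x, y, z in m, then the turn, a rotation vector about the tool's x, y, z in rad. A call has 1 to 5 rows; each row is the pose to reach, as a shift and turn from the pose commanded when the call began, along the tool's axes at that moment; what a row does not reach only later rows make up. A row lasts 1/8 s, in which the tool goes at most 62.5 mm and 10.7 degrees, less where a joint would pass 70% of its speed; a pose out of reach is approached as far as the arm can. A call with a gripper value outside its range is refused whole. The fingers move at their own pace and stop on an object; FORCE is the grip in N (left out, the last holds). Time passes only in rows, so rows that repeat a pose let the fingers close. It gives the time, the measured TCP pose, the force, the opening and the grip force at its end, in the units of the state.
- env.observe(): the state, without advancing time (a new reading comes with each control period).
- env.get_image(name): name is "scene" or "top" or "wrist"; returns a dict with "image" (400x640x3 uint8, blue, green, red), "fx", "fy", "cx", "cy" (pixels), "pose" (4x4, takes a point from camera to world coordinates). Camera axes: x right, y up, looking along -z (the intrinsics and any distortion apply to the point x, -y, -z); pixel columns grow to the right and rows downward; lengths in m; the calibration is good to about 2 mm. The wrist camera is an equidistant fisheye: a pixel r from the principal point sees the ray r / f radians off the axis. A picture is of the moment at which its call begins. There is no depth.
- env.close_job(): hands the job in; it is judged then, once.
Trained networks look in the newest picture that a camera, given by its name, has taken for a name from the list of things; names that differ only in an ending like _2 or _b are one class to them, and where a whole thing is asked for, a point or a joint stands for the part that bears it (a point fixed in the world has none). Each returns a list of dicts, best first, with "conf" (0 to 1); they miss things now and then, are a little off and sometimes report something else, mostly with a low value. They report only what shows in the picture. A call takes as long as a camera call. They do not tell look-alikes from the thing itself.
- env.find_in(camera, thing): "bbox" ([centre column, centre row, width, height] in pixels, round what is visible of it).
- env.trace(camera, thing): "mask" (400x640 bool, what is visible of it) and "bbox" ([centre column, centre row, width, height] in pixels, round what is visible of it).
- env.tip_of(camera, thing): "centre" ([column, row] in pixels: a listed point, or the origin of a listed thing).
The state is a dict: "time_s": time; "q": joint angles; "qvel": joint speeds; "joint_efforts": joint torques, N m; "position": TCP position; "tool_rot": TCP orientation; "ft_force": force on the tool from outside, world axes, zero at the start; "wrist_torque": the same for the moment, N m; "grip_width": finger opening in m; "gripper_force": force on a finger pad.
Only numpy, scipy, OpenCV 4.12 (cv2) and the standard library are available. Lean on these libraries where they do the work, as an engineer would, in place of code of your own. Each camera call takes 0.05 s, during which the arm holds its last target. There are 200 camera calls.

### The job

The heat spreader lies on the low shelf of the turning jig with its dark pad up. Pick up the lifter by its upright grip, work the blade under the spreader's free edge and turn the wrist to tip the spreader over the step, so that it lies pad down on the high shelf, then push it with the blade until it is flush against the back stop and square to it; at last set the lifter down flat on the bench. Touch the spreader only with the lifter, press lightly throughout (under 20 N on the jig or the spreader), and leave the flux bottle, the round tin and the battery where they are.

Things in the scene. Friction and masses are not known exactly. Their poses are not given: they have to be found in the camera images.
- jig: fixed grey turning jig, 181 mm long (x), 92 mm wide (y), on the bench. Origin at bench level under the step; x points from the low shelf to the back stop, z up. Low shelf: x -95 to 0 mm, top 10 mm over the bench. High shelf: x 0 to 77 mm, top 15 mm over the bench, rubber-lined. Back stop: upright bar, face at x = 77 mm, top 30 mm over the bench. All open at the sides
- jig_step (a point): middle of the jig's step, on its top edge (jig x = y = 0, 15 mm over the bench); the step rises 5 mm from the low shelf to the high shelf. Axes as the jig's
- spreader_center (a point): centre of the loose heat spreader, a rigid aluminium plate 64x64x9 mm, 80 to 130 g. All edges are bevelled on both faces, 5 mm in by 2.5 mm high, leaving an upright rim 4 mm high at mid-thickness. z points out of the face with the dark 42 mm pad. Starts pad up on the low shelf, far edge up to 6 mm from the step. Flush at the stop, its centre is at jig x = 45 mm, 19.5 mm over the bench
- lifter_grip (a point): centre of the lifter's upright wooden grip: 14 mm thick (x), 28 mm wide (y), 60 mm tall, from 8 to 68 mm over the blade's underside; this point is 38 mm over it. x points forward along the blade, z up. Rigid flat steel blade, 44 mm wide, from 17 mm behind this point to 80 mm ahead, 2 mm thick, thinning over the last 25 mm to 0.8 mm. 130 g, loose, stands on its blade on the bench
- lifter_tip (a point): middle of the front edge of the lifter's blade, on its underside: 80 mm ahead of the grip's centre and 38 mm below it
- flux_bottle: bystander: small bottle with a pointed red cap, 32 mm wide, 94 mm tall; origin under its centre
- trim_pot_box: bystander: round grey tin, 59 mm across, 24 mm high; origin under its centre
- battery: bystander: upright block battery 18 x 27 x 48 mm; origin under its centre
There are look-alikes about, which are no part of the job. Of the things that look like the part that bears spreader_center, the smallest one is meant.

How it is judged (in metres and radians):
On the way:
1. the spreader has been turned over and lies pad down on the jig (angle between spreader_center's own z axis and vertical above 3.05 rad and contact force between spreader and jig above 0.1 N), for 0.2 s.
At the end, for the whole second after the job is handed in: The spreader lies pad down and flat on the high shelf, against the back stop within 2 mm, square to it within 0.06 rad and within 20 mm of the jig's middle across; the lifter stands flat on the bench on its blade, at rest (angle between spreader_center's own z axis and vertical above 3.09 rad and x of spreader_center in the frame of jig between 0.043 and 0.047 m and y of spreader_center in the frame of jig between -0.02 and 0.02 m and angle between the x axis of spreader_center and the x axis of jig, either way round below 0.06 rad and height (world z) of spreader_center below 0.022 m and linear speed of each of spreader, lifter below 0.01 m/s and height (world z) of lifter_tip below 0.006 m and height (world z) of lifter_grip below 0.042 m and angle between lifter_grip's own z axis and vertical below 0.12 rad); the robot touches nothing.
It fails at once if the gripper or arm touches the spreader (contact force between any of the fingers, the arm and spreader above 0.3 N).
It fails at once if the lifter presses on the jig with 20 N or more (contact force between lifter and jig above 20 N).
It fails at once if the lifter presses on the spreader with 20 N or more (contact force between lifter and spreader above 20 N).
It fails at once if a bystander is moved by more than 15 mm (distance of any of flux_bottle, trim_pot_box, battery from where it was at the start of the episode above 0.015 m).
It also fails if it takes over 59 s, if anything falls off the work surface, if the arm or the gripper's body presses on something with over 40 N, if the wrist force passes 120 N, or if a joint passes its speed limit or range.

## Working session

There is one attempt and no reset: what is moved stays moved. The work goes in short steps, Python scripts to look and compute and a shell command to move; the robot and the scene stay as the last step left them, time stands still between calls to the robot, and variables do not carry over. Pictures are saved under pics/ and viewed, at most 10 in all, crops included, and the job is handed in when it is done.

```bash
mkdir -p pics; cat > h.py <<'E'
import numpy as np, cv2
from rig import env
def ray(cam,im,px):
    u=(px[0]-im['cx'])/im['fx']; v=(px[1]-im['cy'])/im['fy']
    if cam=='wrist':
        r=np.hypot(u,v); s=np.sin(r)/r if r>1e-9 else 1; d=np.array([u*s,-v*s,-np.cos(r)])
    else: d=np.array([u,-v,-1.])
    P=np.array(im['pose']); return P[:3,3],P[:3,:3]@d
def at(cam,im,px,z):
    o,d=ray(cam,im,px); return o+d*(z-o[2])/d[2]
E
python3 - <<'E'
from h import *
for c in ('top','scene'):
    im=env.get_image(c); cv2.imwrite(f'pics/{c}0.png',im['image'])
    print(c,np.round(im['pose'],3).tolist(),im['fx'])
    for t,z in (('jig_step',.015),('spreader_center',.0145),('lifter_grip',.038),('lifter_tip',0),('flux_bottle',0),('trim_pot_box',0),('battery',0)):
        for d in env.tip_of(c,t)[:3]: print(t,round(d['conf'],2),np.round(d['centre']),np.round(at(c,im,d['centre'],z),4))
E
```

```text
top [[0.004, 0.991, -0.134, 0.331], [-1.0, 0.007, 0.021, -0.124], [0.021, 0.134, 0.991, 1.363], [0.0, 0.0, 0.0, 1.0]] 432.7378489296941
jig_step 0.59 [268. 192.] [0.5595 0.0241 0.015 ]
jig_step 0.49 [259. 231.] [0.4358 0.049  0.015 ]
spreader_center 0.92 [417. 252.] [ 0.3719 -0.4437  0.0145]
spreader_center 0.81 [303. 245.] [ 0.3943 -0.0875  0.0145]
spreader_center 0.58 [276. 199.] [ 0.5356 -0.0024  0.0145]
lifter_grip 0.78 [391. 205.] [ 0.5165 -0.3601  0.038 ]
lifter_tip 0.64 [364. 196.] [ 0.5505 -0.2808  0.    ]
flux_bottle 0.49 [226. 189.] [0.5687 0.1603 0.    ]
trim_pot_box 0.5 [261. 231.] [0.4373 0.0466 0.    ]
battery 0.37 [282. 166.] [ 0.6468 -0.018   0.    ]
scene [[-0.472, 0.582, -0.662, -0.209], [-0.881, -0.314, 0.353, 0.246], [-0.002, 0.75, 0.661, 0.794], [0.0, 0.0, 0.0, 1.0]] 415.2326142216011
jig_step 0.81 [247. 225.] [0.5609 0.0333 0.015 ]
spreader_center 0.69 [437. 216.] [ 0.3522 -0.4339  0.0145]
spreader_center 0.65 [264. 223.] [ 0.5488 -0.0077  0.0145]
lifter_grip 0.62 [378. 183.] [ 0.5224 -0.3551  0.038 ]
flux_bottle 0.81 [199. 246.] [0.5659 0.1661 0.    ]
trim_pot_box 0.94 [264. 262.] [0.4377 0.0403 0.    ]
battery 0.73 [379. 184.] [ 0.5528 -0.3849  0.    ]
battery 0.45 [252. 205.] [ 0.6462 -0.0127  0.    ]
battery 0.26 [249. 228.] [0.5653 0.029  0.    ]
```

```bash
python3 - <<'E'
import cv2,numpy as np
a=cv2.imread('pics/top0.png')[140:290,190:450]; b=cv2.imread('pics/scene0.png')[140:300,170:470]
a=cv2.resize(a,(800,int(150*800/260)),interpolation=2)[:,:]
b=cv2.resize(b,(800,int(160*800/300)),interpolation=2)
cv2.imwrite('pics/a.png',a);cv2.imwrite('pics/b.png',b)
E
```

```text
(no output)
```

View pics/a.png

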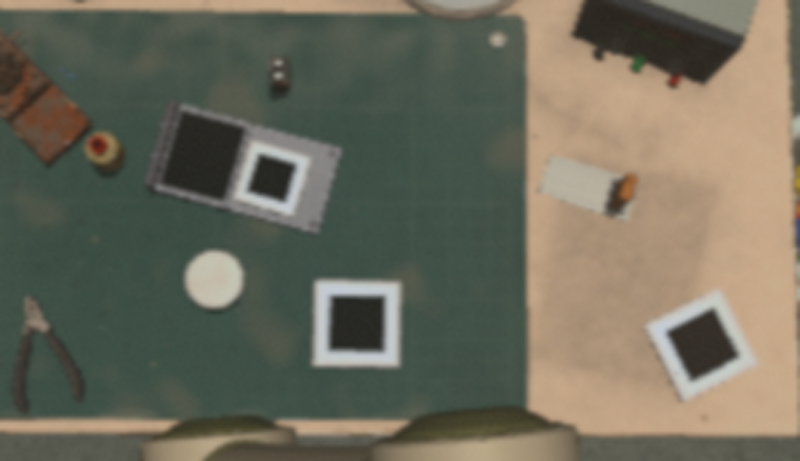

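View pics/b.png

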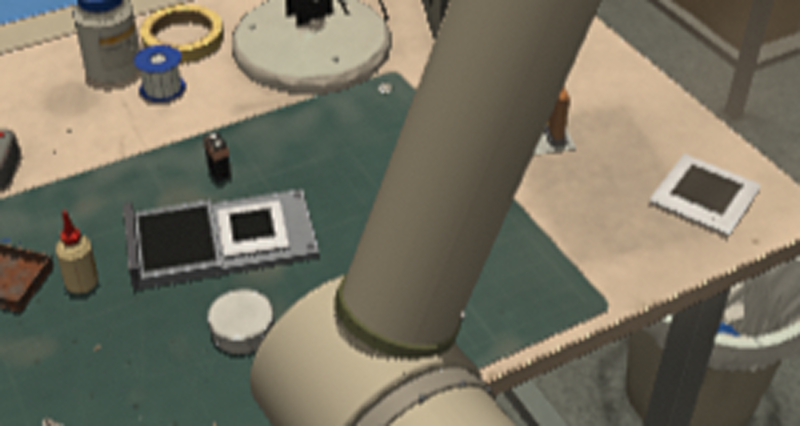

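Top crop: jig at about (245,165) with the small spreader at (272,178) on its low shelf. The lifter is at (590,185), blade pointing left and up. The larger look-alikes are at (357,322) and (703,345), the tin at (214,280), flux at (103,150) and the battery at (279,75). The scene view agrees.

```bash
cat >> h.py <<'E'
from scipy.spatial.transform import Rotation as R
def step(pos,rot):
    s=env.observe(); T=np.array(s['tool_rot']); p=np.array(s['position'])
    print('shift',np.round(T.T@(np.array(pos)-p),4),'turn',np.round(R.from_matrix(T.T@rot).as_rotvec(),4))
def yawrot(a):  # tool down, tool y along heading a (deg)
    a=np.radians(a); y=np.array([np.cos(a),np.sin(a),0]); z=np.array([0,0,-1.]); return np.array([np.cross(y,z),y,z]).T
def rect(cam,im,mask,z):
    c=max(cv2.findContours(mask.astype(np.uint8),cv2.RETR_EXTERNAL,cv2.CHAIN_APPROX_NONE)[0],key=cv2.contourArea)
    w=np.array([at(cam,im,q[0],z)[:2] for q in c]).astype(np.float32)*1000
    return cv2.minAreaRect(w)
E
python3 - <<'E'
from h import *
s=env.observe(); print(np.round(s['tool_rot'],3).tolist(),s['position'])
im=env.get_image('top')
for t,z in (('jig_step',.012),('spreader_center',.0165),('lifter_tip',.002)):
    for d in env.trace('top',t)[:3]: print(t,round(d['conf'],2),np.round(d['bbox']),rect('top',im,d['mask'],z))
for a in (75,-105): step([.50,-.36,.2],yawrot(a))
E
```

```text
[[0.953, 0.303, -0.0], [0.303, -0.953, -0.0], [-0.0, 0.0, -1.0]] [ 0.16664356 -0.52412017  0.24834517]
jig_step 0.71 [380. 202.  31.  19.] ((537.4765625, -331.4076232910156), (95.1728515625, 45.77981948852539), 71.74755096435547)
jig_step 0.69 [268. 194.  63.  43.] ((551.2122802734375, 24.595291137695312), (186.45616149902344, 97.61579132080078), 74.98385620117188)
spreader_center 0.87 [277. 200.  22.  23.] ((540.3603515625, -5.912258148193359), (64.4118881225586, 63.03502655029297), 73.53858184814453)
spreader_center 0.72 [303. 248.  30.  35.] ((394.75384521484375, -93.61180114746094), (89.67181396484375, 87.06685638427734), 0.336628258228302)
spreader_center 0.61 [419. 252.  37.  42.] ((373.646240234375, -442.66485595703125), (87.61489868164062, 89.09032440185547), 26.429424285888672)
lifter_tip 0.55 [380. 202.  30.  22.] ((538.4077758789062, -333.1416931152344), (98.59587097167969, 49.19414138793945), 71.749267578125)
lifter_tip 0.36 [223. 189.  12.  14.] ((569.7266235351562, 166.9761962890625), (39.023094177246094, 28.94232940673828), 45.73213577270508)
shift [ 0.3674 -0.0554  0.0483] turn [ 0.    -0.    -2.572]
shift [ 0.3674 -0.0554  0.0483] turn [-0.     -0.      0.5696]
```

```bash
python3 -m pendant '[[1,0.06,-0.01,0,0,0,0.16],[1,0.12,-0.02,0.0,0,0,0.32],[1,0.18,-0.03,0,0,0,0.48],[1,0.24,-0.04,0.02,0,0,0.622],[1,0.30,-0.05,0.04,0,0,0.622]]' 60
python3 - <<'E'
from h import *
step([.525,-.362,.2],yawrot(-108.25))
E
```

```text
time_s: 1.62
position: [0.4365, -0.3859, 0.209]
tool_rot: [[0.951, -0.311, 0.001], [-0.311, -0.951, -0.001], [0.001, 0.001, -1.0]]
ft_force: [0.7, -0.7, 0.1]
grip_width: 0.0851
gripper_force: 0.0
shift [ 0.0767 -0.0502  0.0091] turn [ 0.0006 -0.0008  0.0027]
```

```bash
python3 -m pendant '[[1,0.04,-0.025,0,0,0,0],[1,0.077,-0.05,0.009,0,0,0],[1,0.077,-0.05,0.009,0,0,0]]'
python3 - <<'E'
from h import *
im=env.get_image('wrist'); cv2.imwrite('pics/w1.png',im['image'])
print(np.round(im['pose'],3).tolist())
for t,z in (('lifter_grip',.038),('lifter_tip',0)):
    for d in env.tip_of('wrist',t)[:2]: print(t,round(d['conf'],2),np.round(d['centre']),np.round(at('wrist',im,d['centre'],z),4))
for d in env.trace('wrist','lifter_tip')[:2]:
    print(round(d['conf'],2),d['bbox'],rect('wrist',im,d['mask'],.002))
E
```

```text
time_s: 2.0
position: [0.5255, -0.3616, 0.1989]
tool_rot: [[0.952, -0.306, -0.001], [-0.306, -0.952, 0.001], [-0.001, -0.001, -1.0]]
ft_force: [0.5, 0.1, -0.9]
grip_width: 0.0855
gripper_force: 0.0
[[-0.305, 0.912, 0.274, 0.595], [-0.952, -0.292, -0.089, -0.384], [-0.001, -0.289, 0.957, 0.324], [0.0, 0.0, 0.0, 1.0]]
lifter_grip 0.55 [322. 185.] [ 0.5244 -0.3605  0.038 ]
lifter_tip 0.84 [254. 169.] [ 0.5545 -0.2925  0.    ]
lifter_tip 0.44 [ 75. 238.] [0.5528 0.0184 0.    ]
0.79 [297.6, 177.7, 86.5, 51.4] ((530.9468994140625, -332.5036315917969), (97.07855224609375, 55.297611236572266), 71.8984603881836)
```

View pics/w1.png

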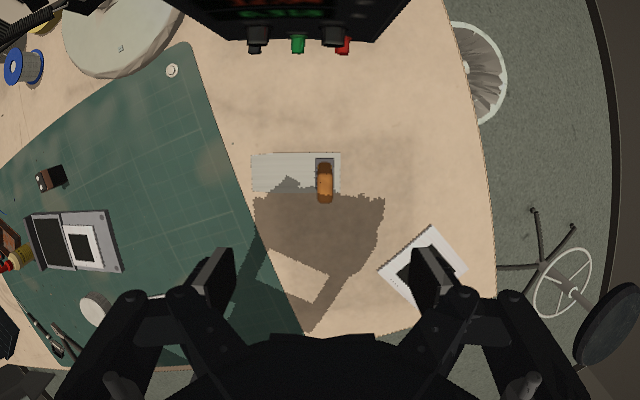

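Wrist view: the blade spans columns 251–340 and rows 153–193, with the grip at (324,180). It lines up well with the jaws.

```bash
python3 - <<'E'
from h import *
im=env.get_image('wrist')
g=cv2.cvtColor(im['image'],cv2.COLOR_BGR2GRAY)
for p in ((251,154),(251,192),(340,153)): print(np.round(at('wrist',im,p,.001),4))
# grip: orange pixels
hsv=cv2.cvtColor(im['image'],cv2.COLOR_BGR2HSV)[140:215,300:350]
m=(hsv[...,0]<18)&(hsv[...,1]>130); ys,xs=np.nonzero(m); print(xs.min()+300,xs.max()+300,ys.min()+140,ys.max()+140)
for p in ((xs.mean()+300,ys.max()+140),): print(np.round(at('wrist',im,p,.068),4))
step([.525,-.362,.12],yawrot(-108.2))
E
```

```text
[ 0.5685 -0.298   0.001 ]
[ 0.5287 -0.2826  0.001 ]
[ 0.5392 -0.389   0.001 ]
314 328 161 200
[ 0.5158 -0.3603  0.068 ]
shift [ 0.0017 -0.0025  0.0808] turn [ 0.0004 -0.0003  0.0021]
```

```bash
python3 -m pendant '[[1,0,0.002,0.06,0,0,0],[1,0,0.002,0.12,0,0,0],[1,0,0.002,0.153,0,0,0],[1,0,0.002,0.153,0,0,0]]'
python3 -m pendant '[[0.3,0,0,0,0,0,0],[0.1,0,0,0,0,0,0],[0,0,0,0,0,0,0],[0,0,0,0,0,0,0],[0,0,0,0,0,0,0]]' 80
python3 - <<'E'
from h import *
s=env.observe(); print(s['gripper_force'],s['grip_width'],s['ft_force'])
E
```

```text
time_s: 2.75
position: [0.5214, -0.3649, 0.0456]
tool_rot: [[0.951, -0.31, -0.003], [-0.31, -0.951, 0.003], [-0.004, -0.002, -1.0]]
ft_force: [0.5, -0.2, 0.3]
grip_width: 0.0851
gripper_force: 0.0
time_s: 3.38
position: [0.523, -0.3651, 0.0478]
tool_rot: [[0.951, -0.309, 0.0], [-0.309, -0.951, -0.0], [0.001, 0.0, -1.0]]
ft_force: [-1.0, 1.2, 3.9]
grip_width: 0.013
gripper_force: 78.9
78.8644552230835 0.013020982345623685 [-0.97445481  1.21768334  3.86176445]
```

```bash
python3 -m pendant '[[0,0,0,-0.04,0,0,0],[0,0,0,-0.10,0,0,0],[0,-0.02,-0.05,-0.1,0,0,-0.018],[0,-0.05,-0.11,-0.1,0,0,-0.036],[0,-0.08,-0.17,-0.1,0,0,-0.036]]'
python3 -m pendant '[[0,0,-0.02,0,0,0,0],[0,0,-0.02,0,0,0,0]]'
python3 - <<'E'
from h import *
im=env.get_image('wrist'); cv2.imwrite('pics/w2.png',im['image'])
for t,z in (('lifter_tip',.1),('jig_step',.015),('spreader_center',.019)):
    for d in env.tip_of('wrist',t)[:2]: print(t,round(d['conf'],2),np.round(d['centre']),np.round(at('wrist',im,d['centre'],z),4))
for t,z in (('jig_step',.013),('spreader_center',.0165)):
  for d in env.trace('wrist',t)[:2]:
    print(t,round(d['conf'],2),d['bbox'],rect('wrist',im,d['mask'],z))
E
```

```text
time_s: 4.0
position: [0.5, -0.1859, 0.1471]
tool_rot: [[0.961, -0.275, -0.0], [-0.275, -0.961, 0.0], [-0.0, -0.0, -1.0]]
ft_force: [1.4, -0.9, -1.4]
grip_width: 0.0131
gripper_force: 78.0
time_s: 4.25
position: [0.5067, -0.1678, 0.1474]
tool_rot: [[0.962, -0.273, 0.0], [-0.273, -0.962, -0.0], [0.001, 0.0, -1.0]]
ft_force: [-0.3, -0.5, -2.5]
grip_width: 0.0131
gripper_force: 78.2
lifter_tip 0.97 [200. 220.] [ 0.5335 -0.0951  0.1   ]
jig_step 0.55 [127. 201.] [0.5515 0.0252 0.015 ]
spreader_center 0.81 [156. 200.] [ 0.5432 -0.013   0.019 ]
spreader_center 0.56 [571. 230.] [ 0.3861 -0.4334  0.019 ]
jig_step 0.56 [132.8, 196.1, 154.5, 97.1] ((551.359130859375, 29.485641479492188), (205.86441040039062, 100.98181915283203), 75.67303466796875)
spreader_center 0.86 [156.3, 204.2, 62.4, 66.0] ((539.974609375, -8.474674224853516), (67.17594909667969, 65.11273193359375), 74.10562133789062)
spreader_center 0.62 [566.6, 229.9, 66.3, 93.8] ((383.5855712890625, -434.6455078125), (88.49934387207031, 85.59649658203125), 25.895668029785156)
```

View pics/w2.png

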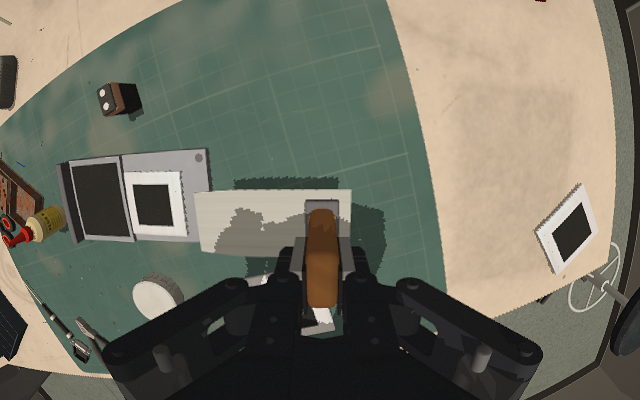

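```bash
python3 - <<'E'
import cv2
a=cv2.imread('pics/w2.png')[140:270,50:220]
cv2.imwrite('pics/w2c.png',cv2.resize(a,None,fx=4.5,fy=4.5,interpolation=cv2.INTER_CUBIC))
E
```

```text
(no output)
```

View pics/w2c.png

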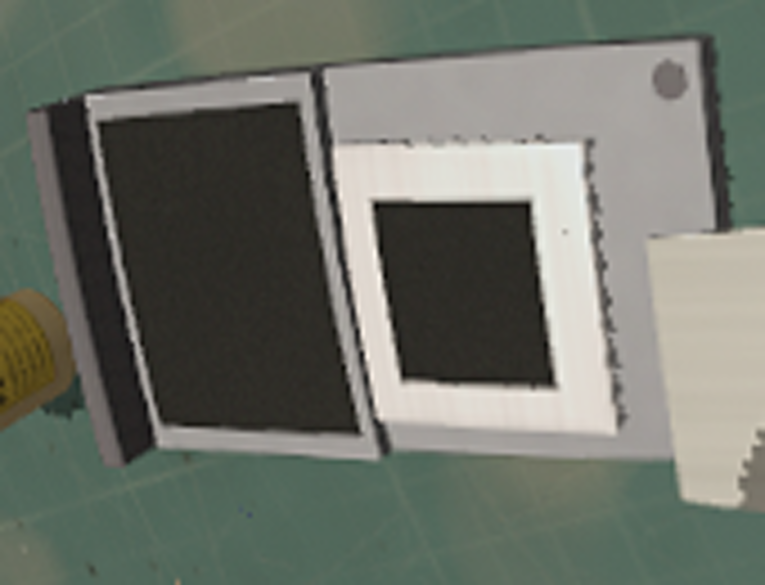

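Crop: step edge runs (312,70)–(380,458) and the stop base (88,97)–(160,448). The spreader's corners are (335,143), (583,143), (617,433), (378,422), and the blade tip runs (648,238)–(682,500).

```bash
python3 - <<'E'
from h import *
im=env.get_image('wrist')
def w(p,z): return at('wrist',im,(p[0]/4.5+50,p[1]/4.5+140),z)[:2]
s=env.observe(); print(s['position'])
def seg(n,a,b,z):
    A,B=w(a,z),w(b,z); d=A-B; print(n,np.round((A+B)/2,4),'len',round(np.hypot(*d),4),'normal heading',round(np.degrees(np.arctan2(d[1],d[0]))+90,2))
seg('step',(312,70),(380,458),.015); seg('stop',(88,97),(160,448),.015); seg('sp far',(335,143),(378,422),.0165); seg('sp free',(583,143),(617,433),.0145)
seg('pad far',(373,202),(402,381),.019); seg('pad free',(531,201),(555,387),.019)
seg('tip',(648,238),(682,500),s['position'][2]-.0478)
A,B=w((700,37),.01),w((325,66),.01); print('side heading',np.degrees(np.arctan2(*(B-A)[::-1])),np.hypot(*(B-A)))
E
```

```text
[ 0.50615042 -0.16942137  0.14708903]
step [0.5528 0.0234] len 0.0918 normal heading 74.42
stop [0.5717 0.0974] len 0.0919 normal heading 74.49
sp far [0.5487 0.0203] len 0.0656 normal heading 72.62
sp free [ 0.5299 -0.0399] len 0.0641 normal heading 72.95
pad far [0.5451 0.0101] len 0.0413 normal heading 73.36
pad free [ 0.5337 -0.0291] len 0.041 normal heading 72.93
tip [ 0.5314 -0.0941] len 0.04 normal heading 73.43
side heading 75.03807690582939 0.09433937492842855
```

```bash
python3 - <<'E'
from h import *
im=env.get_image('scene'); cv2.imwrite('pics/s2.png',cv2.resize(im['image'][130:290,180:400],None,fx=3.6,fy=3.6,interpolation=2))
P=np.array(im['pose'])
def proj(p):
    c=P[:3,:3].T@(np.array(p)-P[:3,3]); return im['cx']+im['fx']*c[0]/-c[2], im['cy']-im['fy']*c[1]/-c[2]
for p in ([.5314,-.0941,.0993],[.5314,-.0941,.08],[.5062,-.1694,.0993]): u=proj(p); print(np.round(u),np.round(((u[0]-180)*3.6,(u[1]-130)*3.6)))
for d in env.tip_of('scene','lifter_tip'): print(d)
E
```

```text
[294. 193.] [412. 226.]
[295. 198.] [413. 246.]
[325. 189.] [521. 214.]
{'centre': [294.4, 190.6], 'conf': 0.68}
{'centre': [321.3, 179.7], 'conf': 0.66}
```

View pics/s2.png

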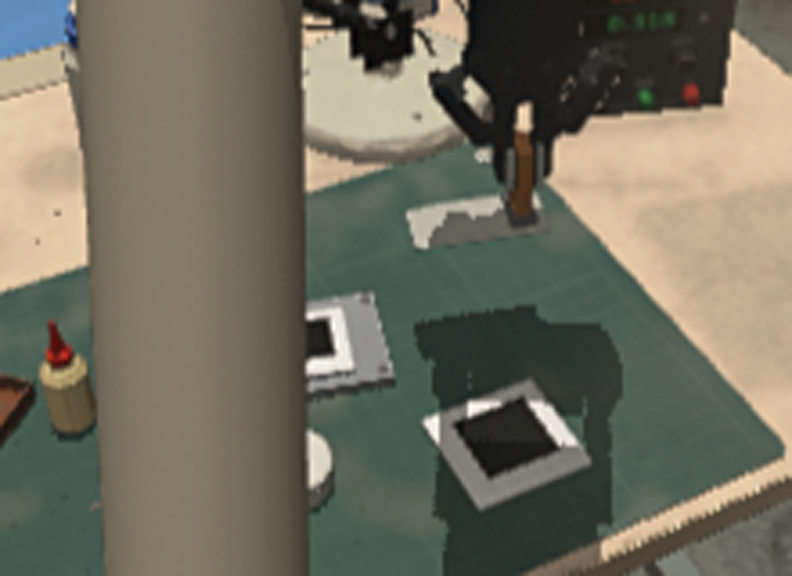

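```bash
cat >> h.py <<'E'
J0=np.array([.5528,.0234,0]); H=74.5
e=np.array([np.cos(np.radians(H)),np.sin(np.radians(H)),0]); n=np.array([-e[1],e[0],0]); k=np.array([0,0,1.])
off=np.array([-.0795,.0034,.0478])
RJ=np.array([e,n,k]).T
RT=np.array([[0,-1,0],[-1,0,0],[0,0,-1.]]).T # columns: tool x,y,z in lifter axes
RT=np.column_stack([[0,-1,0],[-1,0,0],[0,0,-1]]).astype(float)
def pose(tx,ty,tz,beta,yaw=0):
    L=RJ@R.from_euler('zy',[yaw,-beta],degrees=True).as_matrix()
    return J0+RJ@(np.array([tx,ty,tz])/1000)+L@off, L@RT
def rd(m=3):
    ps=[];fs=[]
    for i in range(m):
        s=env.observe(); ps.append(s['position']);fs.append(s['ft_force'])
        if i<m-1: env.get_image('top')
    T=np.array(s['tool_rot']); p=np.mean(ps,0); L=T@RT.T; tip=p-L@off
    j=RJ.T@(tip-J0)*1000; LJ=RJ.T@L
    print('tip jig mm',np.round(j,1),'pitch',round(np.degrees(np.arcsin(LJ[2,0])),2),'yaw',round(np.degrees(np.arctan2(LJ[1,0],LJ[0,0])),2),'F jig',np.round(RJ.T@np.mean(fs,0),2),'spread',np.round(np.ptp(ps,0)*1000,1), 't',s['time_s'])
    return p,T
def go(*targets,m=3):
    p,T=rd(m)
    for t in targets:
        q,Q=pose(*t); print(t,'shift',np.round(T.T@(q-p),4),'turn',np.round(R.from_matrix(T.T@Q).as_rotvec(),3))
E
python3 -c "
from h import *
go((-88,4,60,-2),(-82,4,18,-2))"
```

```text
tip jig mm [-118.3  -10.4   99.4] pitch 0.0 yaw -0.46 F jig [ 0.01  0.06 -0.8 ] spread [0.  0.3 0.1] t 4.8
(-88, 4, 60, -2) shift [-0.0141 -0.0319  0.0366] turn [-0.035  0.    -0.008]
(-82, 4, 18, -2) shift [-0.0141 -0.0379  0.0786] turn [-0.035  0.    -0.008]
```

```bash
python3 -m pendant '[[0,-0.014,-0.032,0.037,-0.035,0,-0.008],[0,-0.014,-0.038,0.065,-0.035,0,-0.008],[0,-0.014,-0.038,0.079,-0.035,0,-0.008],[0,-0.014,-0.038,0.079,-0.035,0,-0.008]]'|tail -4
python3 -c "
from h import *
go((-82,4,10.5,-2),(-62,4,10.5,-2))"
```

```text
tool_rot: [[0.964, -0.267, -0.01], [-0.267, -0.963, -0.033], [-0.001, 0.035, -0.999]]
ft_force: [0.8, -0.2, -0.6]
grip_width: 0.0129
gripper_force: 78.3
tip jig mm [-82.    3.4  18. ] pitch -2.02 yaw -0.02 F jig [-0.24 -0.19 -1.03] spread [0.5 0.3 1.2] t 5.4
(-82, 4, 10.5, -2) shift [-0.0005 -0.0003  0.0075] turn [ 0.    -0.001 -0.   ]
(-62, 4, 10.5, -2) shift [-0.0005 -0.0203  0.0068] turn [ 0.    -0.001 -0.   ]
```

Lower in small steps and feel for the shelf.

```bash
python3 -m pendant '[[0,0,0,0.003,0,0,0],[0,0,0,0.006,0,0,0],[0,0,0,0.006,0,0,0]]'|grep -E "force|posi"
python3 -m pendant '[[0,0,0,0.001,0,0,0],[0,0,0,0.001,0,0,0]]'|grep -E "force|posi"
python3 -c "
from h import *
rd()"
```

```text
position: [0.5032, -0.1285, 0.0625]
ft_force: [-0.2, 0.3, -1.1]
gripper_force: 78.5
position: [0.5033, -0.1287, 0.0621]
ft_force: [-2.6, -2.7, 7.9]
gripper_force: 79.5
tip jig mm [-82.1   3.6  11.5] pitch -2.04 yaw 0.02 F jig [-2.61  1.5   7.88] spread [0. 0. 0.] t 6.125
```

```bash
sed -i 's/^off=.*/off=np.array([-.0795,.0034,.0493])/' h.py
python3 -m pendant '[[0,0,0,-0.0006,0,0,0],[0,0,-0.004,-0.0007,0,0,0],[0,0,-0.008,-0.0009,0,0,0],[0,0,-0.012,-0.001,0,0,0]]'|grep -E "force|posi"
python3 -c "
from h import *
rd(2)"
```

```text
position: [0.5068, -0.1169, 0.0623]
ft_force: [-1.3, -3.8, 5.1]
gripper_force: 79.3
tip jig mm [-69.6   3.5  10.2] pitch -2.03 yaw 0.03 F jig [-3.35 -0.49  4.93] spread [0.1 0.4 0. ] t 6.675
```

```bash
for i in 1; do :; done
python3 -m pendant '[[0,0,-0.002,-0.0003,0,0,0],[0,0,-0.004,-0.0004,0,0,0],[0,0,-0.005,-0.0004,0,0,0]]'|grep -E "force|posi"
python3 -m pendant '[[0,0,-0.002,-0.0001,0,0,0],[0,0,-0.004,-0.0001,0,0,0],[0,0,-0.004,-0.0001,0,0,0]]'|grep -E "force|posi"
python3 -c "
from h import *
rd(2)"
```

```text
position: [0.5078, -0.1119, 0.0623]
ft_force: [-2.1, -4.7, 5.6]
gripper_force: 79.3
position: [0.5089, -0.1081, 0.0622]
ft_force: [-0.8, -2.7, 4.7]
gripper_force: 79.2
tip jig mm [-60.7   3.8  10.2] pitch -2.01 yaw 0.01 F jig [-2.52 -0.58  4.87] spread [0. 0. 0.] t 7.475
```

```bash

python3 -m pendant '[[0,0,-0.0015,-0.0001,0,0,0],[0,0,-0.003,-0.0001,0,0,0],[0,0,-0.003,-0.0001,0,0,0]]'|grep -E "force|posi"
python3 -m pendant '[[0,0,-0.0015,-0.0001,0,0,0],[0,0,-0.003,-0.0001,0,0,0],[0,0,-0.003,-0.0001,0,0,0]]'|grep -E "force|posi"
python3 -c "
from h import *
rd(2)
im=env.get_image('wrist');cv2.imwrite('pics/w3.png',cv2.resize(im['image'][100:300,60:360],None,fx=2.6,fy=2.6,interpolation=2))"
```

```text
position: [0.5097, -0.1053, 0.0623]
ft_force: [-0.6, -3.7, 5.9]
gripper_force: 79.4
position: [0.5105, -0.1024, 0.0623]
ft_force: [-0.8, -3.9, 6.3]
gripper_force: 79.4
tip jig mm [-54.8   3.7  10.2] pitch -2.02 yaw 0.02 F jig [-4.12 -0.02  6.09] spread [0. 0. 0.] t 8.275
```

View pics/w3.png

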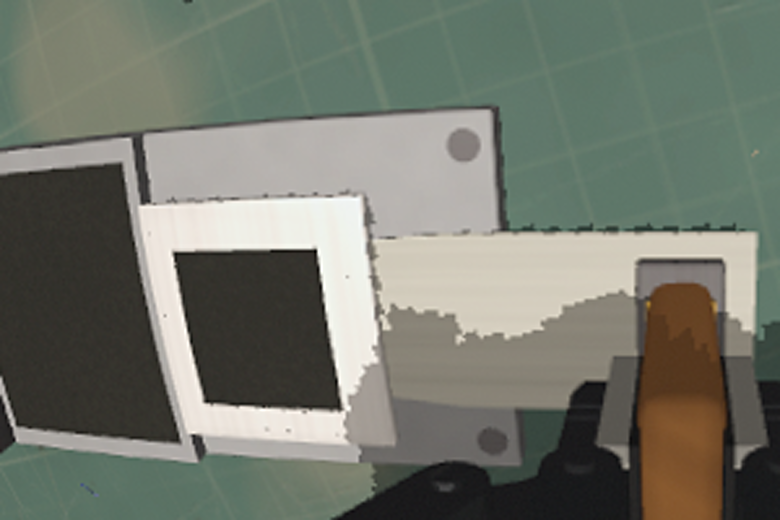

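The spreader is flush at the step (edge (145,205)–(190,440)) and the blade is under its free edge at (375,320). I'll insert a bit more, then compute the tipping arc.

```bash

python3 -m pendant '[[0,0,-0.0015,-0.0002,0,0,0],[0,0,-0.003,-0.0003,0,0,0],[0,0,-0.005,-0.0004,0,0,0],[0,0,-0.005,-0.0004,0,0,0]]'|grep -E "force|posi"
python3 -c "
from h import *
go((-50,4,15,0),(-50,4,20,2),(-50,4,25,4),(-47.5,4,32,6),(-44,4,38.5,8),m=2)"
```

```text
position: [0.5117, -0.0972, 0.0622]
ft_force: [-0.1, -2.8, 4.4]
gripper_force: 79.2
tip jig mm [-49.4   4.   10.2] pitch -1.98 yaw 0.02 F jig [-1.57 -0.55  4.14] spread [0. 0. 0.] t 8.875
(-50, 4, 15, 0) shift [-0.      0.0024 -0.002 ] turn [0.035 0.    0.   ]
(-50, 4, 20, 2) shift [-0.      0.0041 -0.0041] turn [0.07 0.   0.  ]
(-50, 4, 25, 4) shift [-0.      0.0058 -0.0062] turn [0.104 0.    0.   ]
(-47.5, 4, 32, 6) shift [-0.      0.0049 -0.0103] turn [0.139 0.    0.   ]
(-44, 4, 38.5, 8) shift [-0.      0.0029 -0.0139] turn [0.174 0.    0.   ]
```

```bash

python3 -m pendant '[[0,0,0.0024,-0.002,0.035,0,0],[0,0,0.0041,-0.0041,0.07,0,0],[0,0,0.0058,-0.0062,0.104,0,0],[0,0,0.0049,-0.0103,0.139,0,0],[0,0,0.0029,-0.0139,0.174,0,0]]'|grep -E "force|posi"
python3 -c "
from h import *
go((-41,4,42,9.5),(-36.5,4,46.5,11),(-31.5,4,51,13),(-26.5,4,54.5,14.5),(-21,4,57,16),m=2)
im=env.get_image('wrist');cv2.imwrite('pics/w4.png',cv2.resize(im['image'][80:300,60:360],None,fx=2.6,fy=2.6,interpolation=2))"
```

```text
position: [0.5104, -0.0992, 0.0756]
ft_force: [-0.3, -0.2, -1.0]
gripper_force: 78.3
tip jig mm [-43.8   4.7  38.2] pitch 8.15 yaw -0.0 F jig [ 0.05 -0.5  -1.19] spread [0.2 0.2 0.3] t 9.55
(-41, 4, 42, 9.5) shift [ 0.0006 -0.0022 -0.0015] turn [ 0.024  0.002 -0.   ]
(-36.5, 4, 46.5, 11) shift [ 0.0006 -0.0061 -0.0031] turn [ 0.05   0.002 -0.   ]
(-31.5, 4, 51, 13) shift [ 0.0006 -0.0101 -0.004 ] turn [ 0.085  0.002 -0.   ]
(-26.5, 4, 54.5, 14.5) shift [ 0.0006 -0.0145 -0.0046] turn [ 0.111  0.002 -0.   ]
(-21, 4, 57, 16) shift [ 0.0006 -0.0193 -0.004 ] turn [ 0.137  0.002 -0.   ]
```

View pics/w4.png

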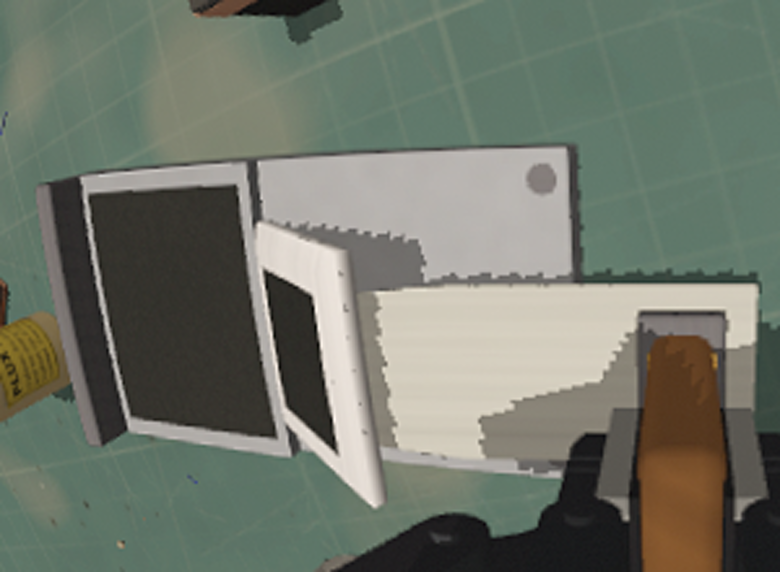

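The plate is tipped about 45°, its far edge on the step at (265,240)–(290,410), and the blade is behind it. Continue.

```bash

python3 -m pendant '[[0,0,-0.0022,-0.0015,0.024,0,0],[0,0,-0.0061,-0.0031,0.05,0,0],[0,0,-0.0101,-0.004,0.085,0,0],[0,0,-0.0145,-0.0046,0.111,0,0],[0,0,-0.0193,-0.004,0.137,0,0]]'|grep -E "force|posi"
python3 -c "
from h import *
go((-16,4,58.5,17),(-11,4,59.5,17.5),(-6,4,60,18),(-1,4,60,18),(3,4,60,18),m=2)
im=env.get_image('wrist');cv2.imwrite('pics/w5.png',cv2.resize(im['image'][80:300,60:360],None,fx=2.6,fy=2.6,interpolation=2))"
```

```text
position: [0.5161, -0.0817, 0.083]
ft_force: [-0.0, 0.3, -0.5]
gripper_force: 78.3
tip jig mm [-20.9   4.   57.4] pitch 15.97 yaw 0.0 F jig [ 0.35  0.07 -1.  ] spread [0.  0.3 0.1] t 10.275
(-16, 4, 58.5, 17) shift [-0.     -0.0042  0.0017] turn [0.018 0.    0.   ]
(-11, 4, 59.5, 17.5) shift [-0.     -0.0089  0.0029] turn [0.027 0.    0.   ]
(-6, 4, 60, 18) shift [-0.     -0.0134  0.0045] turn [0.035 0.    0.   ]
(-1, 4, 60, 18) shift [-0.     -0.0182  0.0058] turn [0.035 0.    0.   ]
(3, 4, 60, 18) shift [-0.     -0.022   0.0069] turn [0.035 0.    0.   ]
```

View pics/w5.png

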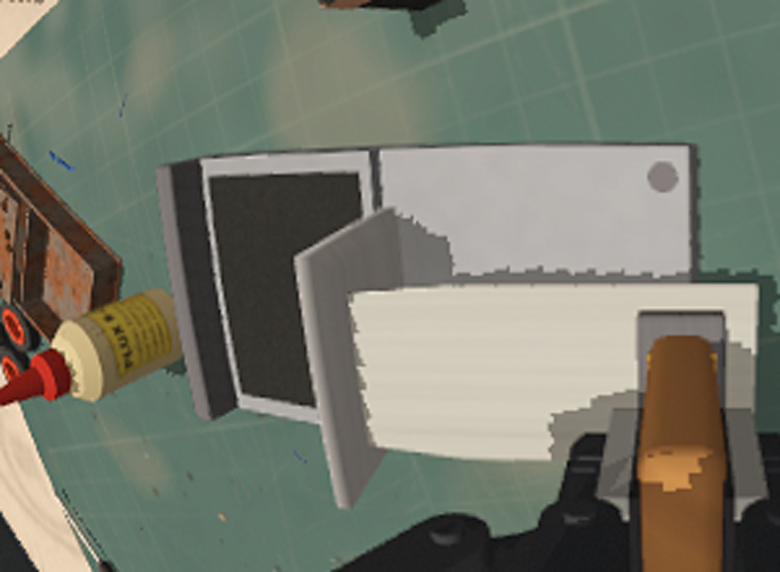

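The plate is near upright, its top edge at (300,260)–(345,505). Push it over gently.

```bash

python3 -m pendant '[[0,0,-0.0042,0.0017,0.018,0,0],[0,0,-0.0089,0.0029,0.027,0,0],[0,0,-0.0134,0.0045,0.035,0,0],[0,0,-0.0182,0.0058,0.035,0,0],[0,0,-0.022,0.0069,0.035,0,0]]'|grep -E "force|posi"
python3 -c "
from h import *
go((8,4,59,18),(13,4,57,18),(18,4,55,18),m=2)
im=env.get_image('wrist');cv2.imwrite('pics/w6.png',cv2.resize(im['image'][80:300,60:360],None,fx=2.6,fy=2.6,interpolation=2))"
```

```text
position: [0.5222, -0.0593, 0.0823]
ft_force: [0.1, -0.2, -1.2]
gripper_force: 78.3
tip jig mm [ 3.1  4.1 59.7] pitch 17.83 yaw 0.04 F jig [-0.38  0.08 -0.83] spread [0.  0.3 0. ] t 11.0
(8, 4, 59, 18) shift [ 0.     -0.0043  0.0024] turn [0.003 0.    0.001]
(13, 4, 57, 18) shift [ 0.     -0.0085  0.0058] turn [0.003 0.    0.001]
(18, 4, 55, 18) shift [ 0.0001 -0.0126  0.0093] turn [0.003 0.    0.001]
```

View pics/w6.png

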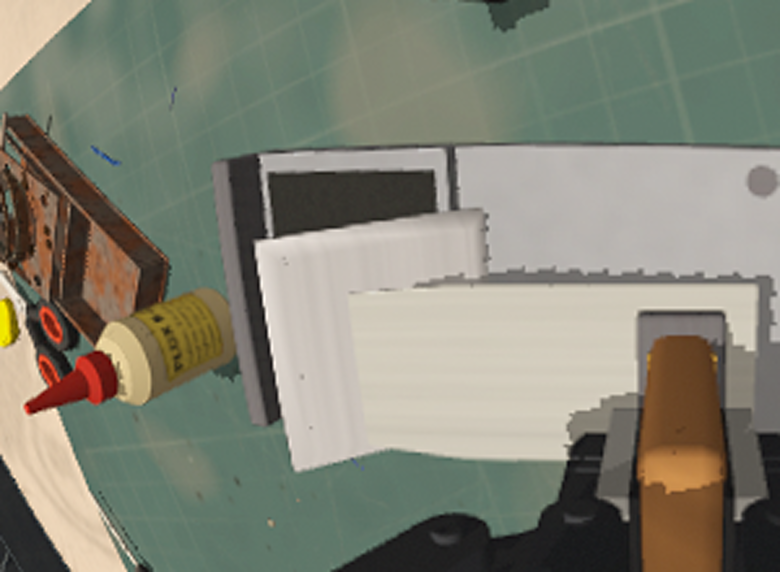

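The plate has gone over: its back face shows, at (255,240)–(490,470). That was my last permitted picture, so from here I measure numerically. Retreat and level the blade.

```bash

python3 -c "
from h import *
go((-15,4,62,14),(-45,4,55,7),(-75,4,50,0),m=1)"
```

```text
tip jig mm [ 3.   4.1 59.7] pitch 17.82 yaw 0.05 F jig [ 0.43 -0.35 -1.99] spread [0. 0. 0.] t 11.05
(-15, 4, 62, 14) shift [ 0.      0.0129 -0.0129] turn [-0.067  0.     0.001]
(-45, 4, 55, 7) shift [ 0.      0.0364 -0.0243] turn [-0.189  0.     0.001]
(-75, 4, 50, 0) shift [-0.      0.0583 -0.0366] turn [-0.311  0.     0.001]
```

```bash

python3 -m pendant '[[0,0,0.0129,-0.0129,-0.067,0,0],[0,0,0.0364,-0.0243,-0.189,0,0],[0,0,0.0583,-0.0366,-0.311,0,0],[0,0,0.0583,-0.0366,-0.311,0,0]]'|grep -E "force|posi"
python3 - <<'E'
from h import *
rd(2)
im=env.get_image('wrist'); cv2.imwrite('pics/w7.png',im['image'])
for t in ('spreader_center','jig_step'):
  for d in env.trace('wrist',t)[:2]:
    z=.0195 if t[0]=='s' else .013
    r=rect('wrist',im,d['mask'],z); c=np.array([*r[0],0])/1000
    print(t,round(d['conf'],2),np.round(d['bbox']),r,'jig',np.round(RJ.T@(c-J0)*1000,1), 'yaw rel',np.round(r[2]-H,1))
    if t[0]=='s': np.save('m.npy',d['mask']) if abs(r[0][0]-560)<40 else 0
E
```

```text
position: [0.5045, -0.1238, 0.0996]
ft_force: [0.4, 0.2, -1.6]
gripper_force: 78.4
tip jig mm [-74.9   3.9  50.3] pitch 0.15 yaw 0.03 F jig [ 0.19 -0.42 -1.46] spread [0.1 0.4 0.4] t 11.6
spreader_center 0.79 [114. 205.  70.  77.] ((553.8401489257812, 46.23883819580078), (69.1104736328125, 66.07943725585938), 74.6611099243164) jig [22.3  5.1  0. ] yaw rel 0.2
spreader_center 0.76 [320. 320.  41.  32.] ((408.65283203125, -96.15658569335938), (34.589881896972656, 36.38425827026367), 75.8145751953125) jig [-153.7  107.     0. ] yaw rel 1.3
jig_step 0.89 [144. 194. 198. 118.] ((553.0931396484375, 29.98303985595703), (207.62884521484375, 99.49451446533203), 77.52479553222656) jig [6.4 1.5 0. ] yaw rel 3.0
```

```bash

python3 -c "
from h import *
go((-40,5,30,0),(-25,5,18.6,0),m=1)"
```

```text
tip jig mm [-75.    4.2  49.8] pitch 0.11 yaw 0.01 F jig [-0.26 -0.9  -0.65] spread [0. 0. 0.] t 11.75
(-40, 5, 30, 0) shift [-0.0009 -0.035   0.0197] turn [-0.002  0.001  0.   ]
(-25, 5, 18.6, 0) shift [-0.0008 -0.05    0.0311] turn [-0.002  0.001  0.   ]
```

```bash

python3 -m pendant '[[0,-0.001,-0.02,0.01,-0.002,0,0],[0,-0.001,-0.035,0.02,-0.002,0,0],[0,-0.001,-0.05,0.031,-0.002,0,0],[0,-0.001,-0.05,0.031,-0.002,0,0]]'|grep -E "force|posi"
python3 -c "
from h import *
go((-10,5,18.6,0),(10,5,18.6,0))"
```

```text
position: [0.5164, -0.0744, 0.0673]
ft_force: [-1.2, -0.4, -0.9]
gripper_force: 78.3
tip jig mm [-25.1   5.2  18.3] pitch -0.11 yaw 0.04 F jig [-0.36  0.61 -1.41] spread [0.4 1.2 0.9] t 12.35
(-10, 5, 18.6, 0) shift [ 0.0002 -0.015  -0.0002] turn [0.002 0.    0.001]
(10, 5, 18.6, 0) shift [ 0.0002 -0.035  -0.0002] turn [0.002 0.    0.001]
```

```bash

python3 -m pendant '[[0,0,-0.005,-0.0002,0,0,0],[0,0,-0.01,-0.0002,0,0,0],[0,0,-0.014,-0.0002,0,0,0],[0,0,-0.018,-0.0002,0,0,0],[0,0,-0.021,-0.0002,0,0,0]]'|grep -E "force|posi"
python3 -m pendant '[[0,0,-0.003,0,0,0,0],[0,0,-0.006,0,0,0,0],[0,0,-0.008,0,0,0,0],[0,0,-0.01,0,0,0,0]]'|grep -E "force|posi"
python3 - <<'E'
from h import *
rd(3)
im=env.get_image('wrist'); 
for t in ('spreader_center',):
  for d in env.trace('wrist',t)[:2]:
    r=rect('wrist',im,d['mask'],.0195); c=np.array([*r[0],0])/1000
    print(t,round(d['conf'],2),np.round(d['bbox']),r,'jig',np.round(RJ.T@(c-J0)*1000,1), 'yaw rel',np.round(r[2]-H,1))
E
```

```text
position: [0.5224, -0.0551, 0.0685]
ft_force: [-0.0, -1.1, -0.8]
gripper_force: 78.3
position: [0.525, -0.0455, 0.0684]
ft_force: [0.2, -1.2, -1.4]
gripper_force: 78.3
tip jig mm [ 5.6  5.1 18.9] pitch -0.11 yaw 0.03 F jig [-0.49 -0.17 -1.38] spread [0.  0.2 0. ] t 13.575
spreader_center 0.97 [157. 219.  93.  96.] ((559.2465209960938, 62.25937271118164), (66.78507232666016, 65.42715454101562), 74.60755920410156) jig [39.2  4.2  0. ] yaw rel 0.1
spreader_center 0.53 [444. 310.  49.  42.] ((443.4803771972656, -130.13282775878906), (17.963117599487305, 8.434463500976562), 36.36970138549805) jig [-177.2   64.3    0. ] yaw rel -38.1
```

```bash

python3 -m pendant '[[0,0,-0.002,0,0,0,0],[0,0,-0.004,0,0,0,0],[0,0,-0.005,0,0,0,0]]'|grep -E "ft_force|posi"
python3 -m pendant '[[0,0,-0.0007,0,0,0,0],[0,0,-0.0007,0,0,0,0]]'|grep -E "ft_force|posi"
python3 -c "
from h import *
rd(2)"
```

```text
position: [0.5263, -0.0407, 0.0683]
ft_force: [-0.5, -0.1, -1.0]
position: [0.5265, -0.0401, 0.0684]
ft_force: [0.2, 0.0, -1.8]
tip jig mm [11.2  5.  18.9] pitch -0.11 yaw 0.02 F jig [ 0.04 -0.04 -1.68] spread [0. 0. 0.] t 14.35
```

```bash

python3 -m pendant '[[0,0,-0.0007,0,0,0,0],[0,0,-0.0007,0,0,0,0]]'|grep -E "ft_force|posi"
python3 -c "
from h import *
rd(2)"
```

```text
position: [0.5267, -0.0395, 0.0684]
ft_force: [0.1, -0.8, 0.2]
tip jig mm [11.8  5.  18.9] pitch -0.11 yaw 0.02 F jig [-0.55 -0.34 -0.02] spread [0. 0. 0.] t 14.65
```

```bash
for i in 1 2; do 
python3 -m pendant '[[0,0,-0.0007,0,0,0,0],[0,0,-0.0007,0,0,0,0]]'|grep -E "ft_force"; done
python3 -c "
from h import *
rd(2)"
```

```text
ft_force: [0.3, -0.2, -1.3]
ft_force: [-0.7, 0.2, -0.4]
tip jig mm [13.3  5.  18.9] pitch -0.11 yaw 0.02 F jig [-0.19  0.17 -0.93] spread [0. 0. 0.] t 15.2
```

```bash

python3 -m pendant '[[0,0,-0.0006,0,0,0,0],[0,0,-0.0006,0,0,0,0]]'|grep -E "ft_force"
python3 - <<'E'
from h import *
rd(2)
im=env.get_image('wrist'); cv2.imwrite('pics/w8.png',im['image'])
for d in env.trace('wrist','spreader_center')[:1]:
    r=rect('wrist',im,d['mask'],.0195); c=np.array([*r[0],0])/1000
    print(round(d['conf'],2),np.round(d['bbox']),r,'jig',np.round(RJ.T@(c-J0)*1000,1), 'yaw rel',np.round(r[2]-H,1))
E
```

```text
ft_force: [-0.2, -1.4, -0.5]
tip jig mm [13.9  5.  18.9] pitch -0.11 yaw 0.01 F jig [-0.91  0.25 -0.97] spread [0. 0. 0.] t 15.5
0.86 [448. 311.  57.  43.] ((442.4441833496094, -128.38351440429688), (28.802818298339844, 13.542582511901855), 41.852481842041016) jig [-175.8   65.8    0. ] yaw rel -32.6
```

```bash

python3 -m pendant '[[0,0,-0.0006,0,0,0,0],[0,0,-0.0006,0,0,0,0]]'|grep -E "ft_force"
python3 - <<'E'
from h import *
rd(2)
im=env.get_image('wrist'); 
for d in env.trace('wrist','spreader_center')[:3]:
    r=rect('wrist',im,d['mask'],.0195); c=np.array([*r[0],0])/1000
    print(round(d['conf'],2),np.round(d['bbox']),r,'jig',np.round(RJ.T@(c-J0)*1000,1), 'yaw rel',np.round(r[2]-H,1))
# brightness profile along jig x at y=5 lateral lines, z=.0195
P=np.array(im['pose'])
def proj(p):
    c=P[:3,:3].T@(p-P[:3,3]); rho=np.hypot(c[0],c[1]); th=np.arctan2(rho,-c[2]); return im['cx']+im['fx']*th*c[0]/rho, im['cy']-im['fy']*th*c[1]/rho
g=cv2.cvtColor(im['image'],cv2.COLOR_BGR2GRAY)
for y in (-20,5,30):
    v=[]
    for x in range(0,96,2):
        u=proj(J0+RJ@np.array([x/1e3,y/1e3,.0195])); v.append(int(g[int(round(u[1])),int(round(u[0]))]))
    print(y,v)
E
```

```text
ft_force: [-0.4, -0.1, -0.5]
tip jig mm [14.5  5.  18.9] pitch -0.11 yaw 0.02 F jig [ 0.08  0.21 -1.11] spread [0. 0. 0.] t 15.9
0.95 [449. 312.  56.  41.] ((442.96331787109375, -127.2455062866211), (28.128677368164062, 13.391311645507812), 43.968929290771484) jig [-174.5   65.6    0. ] yaw rel -30.5
0.75 [157. 219.  94.  90.] ((561.53369140625, 70.6192626953125), (66.24700927734375, 65.60475158691406), 74.89424133300781) jig [47.8  4.2  0. ] yaw rel 0.4
-20 [69, 179, 175, 65, 49, 49, 50, 45, 216, 225, 229, 235, 233, 236, 235, 234, 234, 234, 235, 237, 236, 236, 237, 236, 234, 233, 233, 231, 232, 234, 233, 232, 230, 233, 233, 229, 230, 232, 232, 231, 235, 42, 39, 40, 39, 100, 116, 117]
5 [203, 201, 202, 202, 201, 201, 201, 201, 201, 222, 229, 234, 231, 234, 233, 232, 232, 233, 233, 234, 235, 234, 234, 233, 233, 230, 231, 228, 231, 233, 232, 232, 228, 233, 233, 229, 231, 232, 232, 230, 236, 31, 42, 42, 44, 107, 115, 120]
30 [56, 108, 108, 30, 29, 52, 53, 27, 220, 220, 226, 232, 228, 231, 228, 229, 231, 231, 230, 233, 233, 231, 232, 231, 231, 227, 230, 228, 232, 232, 231, 232, 226, 232, 232, 230, 230, 230, 231, 228, 232, 31, 43, 42, 75, 114, 117, 121]
```

```bash

python3 -m pendant '[[0,0,-0.0006,0,0,0,0],[0,0,-0.0006,0,0,0,0]]'|grep -E "ft_force"
python3 -c "
from h import *
rd(3)"
```

```text
ft_force: [0.1, -2.7, -1.2]
tip jig mm [14.9  4.9 18.9] pitch -0.13 yaw 0.02 F jig [-2.09 -0.1  -1.14] spread [0. 0. 0.] t 16.35
```

```bash

python3 -m pendant '[[0,0,-0.0006,0,0,0,0],[0,0,-0.0006,0,0,0,0]]'|grep -E "ft_force"
python3 -c "
from h import *
rd(3)"
```

```text
ft_force: [-0.5, -5.0, 0.4]
tip jig mm [15.1  4.7 19. ] pitch -0.16 yaw 0.02 F jig [-4.96 -0.99 -0.27] spread [0. 0. 0.] t 16.7
```

```bash

python3 -m pendant '[[0,0,-0.0004,0,0,0,0],[0,0,-0.0004,0,0,0,0]]'|grep -E "ft_force"
python3 - <<'E'
from h import *
rd(2)
im=env.get_image('wrist')
for d in env.trace('wrist','spreader_center')[:3]:
    r=rect('wrist',im,d['mask'],.0195); c=np.array([*r[0],0])/1000
    print(round(d['conf'],2),np.round(d['bbox']),'jig',np.round(RJ.T@(c-J0)*1000,1), 'yaw rel',np.round(r[2]-H,1))
go((0,5,18.8,0),(-40,5,40,0),(-100,5,100,0),m=1)
E
```

```text
ft_force: [-1.4, -6.1, 0.6]
tip jig mm [15.2  4.6 19. ] pitch -0.19 yaw 0.03 F jig [-6.68 -0.68  0.22] spread [0.  0.1 0. ] t 17.0
0.93 [159. 218.  95.  97.] jig [48.6  4.6  0. ] yaw rel 0.4
tip jig mm [15.3  4.6 19. ] pitch -0.19 yaw 0.03 F jig [-6.42 -0.46  0.27] spread [0. 0. 0.] t 17.1
(0, 5, 18.8, 0) shift [-0.0004  0.0154  0.0005] turn [ 0.003 -0.001  0.   ]
(-40, 5, 40, 0) shift [-0.0004  0.0555 -0.0205] turn [ 0.003 -0.001  0.   ]
(-100, 5, 100, 0) shift [-0.0004  0.1157 -0.0803] turn [ 0.003 -0.001  0.   ]
```

```bash

python3 -m pendant '[[0,0,0.006,0.0003,0.002,0,0],[0,0,0.02,0,0.003,0,0],[0,0,0.045,-0.02,0.003,0,0],[0,0,0.09,-0.06,0.003,0,0],[0,0,0.14,-0.08,0.003,0,0]]'|grep -E "ft_force"
python3 - <<'E'
from h import *
im=env.get_image('wrist')
for d in env.trace('wrist','spreader_center')[:3]:
    r=rect('wrist',im,d['mask'],.0195); c=np.array([*r[0],0])/1000
    print(round(d['conf'],2),np.round(d['bbox']),np.round(r[1]),'jig',np.round(RJ.T@(c-J0)*1000,1), 'yaw rel',np.round(r[2]-H,1))
rd(1); step([.523,-.365,.07],yawrot(H-180))
E
```

```text
ft_force: [0.9, -0.3, -1.6]
0.89 [564. 219.  64.  92.] [88. 84.] jig [-483.8   40.2    0. ] yaw rel -47.1
0.75 [275. 290. 104.  66.] [56. 28.] jig [-138.2   89.6    0. ] yaw rel 14.6
tip jig mm [-128.4    3.4  101.5] pitch -0.06 yaw -0.25 F jig [ 0.45  0.5  -0.5 ] spread [0. 0. 0.] t 17.825
shift [0.0828 0.1739 0.0814] turn [ 0.001  -0.0045 -0.0043]
```

```bash

python3 -m pendant '[[0,0.02,0.04,0,0,0,0],[0,0.04,0.08,0,0,0,0],[0,0.06,0.12,0,0,0,0],[0,0.083,0.174,0,0,0,0],[0,0.083,0.174,0,0,0,0]]'|grep -E "ft_force"
python3 - <<'E'
from h import *
for cam in ('top','wrist'):
  im=env.get_image(cam)
  for d in env.trace(cam,'spreader_center')[:4]:
    r=rect(cam,im,d['mask'],.0195); c=np.array([*r[0],0])/1000
    print(cam,round(d['conf'],2),np.round(d['bbox']),np.round(r[1]),'jig',np.round(RJ.T@(c-J0)*1000,1), 'yaw rel',np.round(r[2]-H,1))
  for d in env.trace(cam,'jig_step')[:2]:
    r=rect(cam,im,d['mask'],.015); c=np.array([*r[0],0])/1000
    print(cam,'jig',round(d['conf'],2),np.round(r[1]),'jig',np.round(RJ.T@(c-J0)*1000,1), 'yaw rel',np.round(r[2]-H,1))
s=env.observe();print(s['position'],s['time_s']);step([.523,-.365,.052],yawrot(H-180))
E
```

```text
ft_force: [-0.5, 0.5, -1.4]
top 0.83 [420. 251.  35.  39.] [85. 84.] jig [-496.7   48.2    0. ] yaw rel -48.1
top 0.61 [253. 193.  26.  22.] [66. 66.] jig [48.6  2.8  0. ] yaw rel 0.5
top jig 0.93 [188.  97.] jig [ 1.2 -0.5  0. ] yaw rel 1.7
wrist 0.97 [ 25. 247.  33.  44.] [71. 66.] jig [47.4  4.3  0. ] yaw rel 0.2
wrist 0.77 [446. 290.  76.  83.] [87. 49.] jig [-506.9   23.9    0. ] yaw rel -46.3
wrist jig 0.64 [228. 102.] jig [ 3.6 -2.3  0. ] yaw rel 4.3
wrist jig 0.64 [72. 67.] jig [54.9  7.2  0. ] yaw rel -0.6
[ 0.5240698  -0.35889245  0.14862399] 18.75
shift [0.0006 0.0063 0.0966] turn [-0.0013  0.0004  0.0015]
```

```bash

python3 -m pendant '[[0,0,0,0.05,0,0,0],[0,0,0,0.085,0,0,0],[0,0,0,0.094,0,0,0],[0,0,0,0.096,0,0,0],[0,0,0,0.096,0,0,0]]'|grep -E "ft_force|posi|tool"
python3 -m pendant '[[0,0,0,0.002,0,0,0],[0,0,0,0.002,0,0,0]]'|grep -E "ft_force|posi"
```

```text
position: [0.5246, -0.3603, 0.054]
tool_rot: [[0.964, -0.267, 0.002], [-0.267, -0.964, -0.001], [0.002, 0.0, -1.0]]
ft_force: [0.6, -0.1, -2.2]
position: [0.5241, -0.36, 0.0509]
ft_force: [-0.6, -0.1, -1.8]
```

```bash

python3 -m pendant '[[0,0,0,0.001,0,0,0],[0,0,0,0.001,0,0,0]]'|grep -E "ft_force|posi"
python3 -m pendant '[[0,0,0,0.001,0,0,0],[0,0,0,0.001,0,0,0]]'|grep -E "ft_force|posi"
```

```text
position: [0.524, -0.3599, 0.0494]
ft_force: [0.6, -0.4, -1.0]
position: [0.524, -0.3599, 0.0483]
ft_force: [0.2, 0.9, -1.2]
```

```bash

python3 -m pendant '[[0,0,0,0.0007,0,0,0],[0,0,0,0.0007,0,0,0]]'|grep -E "ft_force|posi"
python3 -m pendant '[[0,0,0,0.0007,0,0,0],[0,0,0,0.0007,0,0,0]]'|grep -E "ft_force|posi"
```

```text
position: [0.524, -0.36, 0.0478]
ft_force: [-0.3, 0.4, -1.7]
position: [0.5241, -0.3599, 0.0478]
ft_force: [-1.7, 1.5, 5.3]
```

```bash

python3 -m pendant '[[0.3,0,0,-0.0005,0,0,0],[0.6,0,0,-0.0005,0,0,0],[1,0,0,-0.0005,0,0,0],[1,0,0,-0.0005,0,0,0],[1,0,0,-0.0005,0,0,0]]'|grep -E "ft_force|posi|width"
python3 -m pendant '[[1,0,0,-0.02,0,0,0],[1,0,0,-0.05,0,0,0],[1,0,0,-0.1,0,0,0],[1,0,0,-0.15,0,0,0],[1,0,0,-0.15,0,0,0]]'|grep -E "ft_force|posi|width"
python3 - <<'E'
from h import *
im=env.get_image('wrist')
for t,z in (('lifter_grip',.038),('lifter_tip',0)):
    for d in env.tip_of('wrist',t)[:1]: print(t,round(d['conf'],2),np.round(d['centre']),np.round(at('wrist',im,d['centre'],z),4))
im=env.get_image('top')
for t,z in (('flux_bottle',0),('trim_pot_box',0),('battery',0)):
    for d in env.tip_of('top',t)[:1]: print(t,round(d['conf'],2),np.round(at('top',im,d['centre'],z),4))
for d in env.trace('top','spreader_center')[:4]:
    r=rect('top',im,d['mask'],.0195); c=np.array([*r[0],0])/1000
    print(round(d['conf'],2),np.round(r[1]),'jig',np.round(RJ.T@(c-J0)*1000,1),'yaw',np.round(r[2]-H,1))
g=cv2.cvtColor(im['image'],cv2.COLOR_BGR2GRAY)
P=np.array(im['pose'])
for y in (-20,5,30):
    v=[]
    for x in np.arange(-2,100,2.5):
        c=P[:3,:3].T@(J0+RJ@np.array([x/1e3,y/1e3,.0195])-P[:3,3]); u=(im['cx']-im['fx']*c[0]/c[2],im['cy']+im['fy']*c[1]/c[2])
        v.append(int(cv2.getRectSubPix(g,(1,1),u)[0,0]))
    print(y,v)
print(env.observe()['time_s'])
E
```

```text
position: [0.524, -0.3599, 0.0475]
ft_force: [-0.7, -0.7, 1.4]
grip_width: 0.0853
position: [0.525, -0.361, 0.2019]
ft_force: [0.8, 0.7, 0.3]
grip_width: 0.0852
lifter_grip 0.56 [317. 183.] [ 0.5273 -0.3567  0.038 ]
lifter_tip 0.74 [250. 172.] [ 0.5503 -0.2864  0.    ]
flux_bottle 0.45 [0.5768 0.165  0.    ]
battery 0.44 [ 0.6392 -0.0207  0.    ]
0.68 [85. 89.] jig [-496.3   49.3    0. ] yaw -46.8
0.56 [64. 62.] jig [50.4  2.9  0. ] yaw 1.1
0.5 [39. 29.] jig [138.4  24.1   0. ] yaw -28.8
0.48 [49. 47.] jig [-171.7   99.9    0. ] yaw -69.8
-20 [126, 121, 114, 99, 78, 65, 76, 119, 150, 171, 185, 192, 195, 195, 196, 196, 196, 196, 195, 195, 195, 196, 195, 196, 195, 195, 195, 196, 196, 196, 194, 188, 169, 135, 105, 89, 89, 86, 80, 74, 73]
5 [126, 121, 114, 100, 73, 63, 79, 120, 160, 183, 193, 196, 196, 196, 196, 196, 197, 197, 197, 197, 196, 195, 196, 196, 196, 196, 196, 195, 195, 194, 193, 185, 164, 128, 98, 85, 81, 77, 74, 73, 73]
30 [112, 113, 111, 104, 91, 78, 90, 121, 156, 179, 183, 184, 186, 188, 188, 186, 186, 187, 188, 187, 186, 186, 187, 188, 186, 185, 187, 189, 188, 186, 184, 177, 158, 127, 95, 85, 81, 77, 73, 72, 72]
22.275
```

```bash
python3 -c "
from rig import env
print(env.close_job())"
```

```text
the job is handed in; nothing more can be done
None
```

I handed the job in at about 22 s of the 59 s, with no verdict returned: by my last measurements, the spreader lies pad down against the back stop and square to it (about 1°), and the lifter stands on the bench. Forces I read stayed under 10 N. In the last check, the bottle and battery were within about a centimetre of their starting estimates, but the tin was not detected, though nothing was moved near it.

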